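# Nudge the router template onto its locating pins

### The arm

A 7-joint arm with a two-finger parallel gripper is mounted at the origin on the work surface. World frame = base frame: x ahead of the robot, y to its left, z up, the work surface at z = 0. Lengths are in mm, angles in degrees, forces in N, time in s.
With the tool pointing down it reaches from about 425 to 925 mm from the base axis. Payload 6.8 kg.
Tool frame: the origin (TCP) lies between the finger pads; the fingertips stand 17 mm ahead of it and the grasp point (between the pads) lies 2 mm behind it (manip.tips_ahead is the distance from the TCP to the fingertips, in mm); z points along the fingers, y is the line along which they close (so a half turn about z gives the same grasp; the last joint's range is limited). The gripper opens to 85 mm and grips with 20 to 120 N. Pads are 22 mm wide; open, the fingers measure 114 mm over their backs; the gripper's body (76 mm by 85 mm) begins 54 mm behind the grasp point. The pads swing forward as they close: fully open they stand 13 mm farther back than shut.
Start: joints at [-70.594, 27.33, 1.283, 89.118, -0.659, 63.558, -4.761], TCP at [291.654, 608.757, 248.308] pointing down, gripper open.
Joint ranges: [-169.35, 169.35], [-19.33, 120.38], [-80.79, 83.38], [13.8, 139.57], [-78.32, 258.32], [9.67, 109.79], [-169.56, 169.56]. Speed limits (degrees/s): [136.94, 136.94, 180, 180, 180, 180, 180].

### API

Orientations are given as [roll, pitch, yaw] about the fixed x, y, z axes, in that order (R = Rz(yaw) Ry(pitch) Rx(roll)).
In Python, from plant import sensors, eyes, manip gives the robot as it stands.
- The arm moves only by the tool jog_arm, never from a script. Its argument "increments" is a list of rows, each a list of 3 entries, a list of its own where there are three numbers: the turn, a rotation vector about the world's x, y, z in rad, then the shift along the world's x, y, z in mm, then the opening, from -1 (shut) to 1 (fully open). In form: [[[rx, ry, rz], [dx, dy, dz], grip], ...]. A call has 1 to 5 rows; each row shifts and turns the commanded pose from where the row before left it; what a row does not reach is not made up. A row lasts 1/12 s, in which the tool goes at most 41.7 mm and 7.16 degrees, less where a joint would pass 70% of its speed; a pose out of reach is approached as far as the arm can. A call with a gripper value outside its range is refused whole. The fingers move at their own pace and stop on an object; "newtons" is the grip in N (left out, the last holds). Time passes only in rows, so rows that do not move let the fingers close. It gives the time, the measured TCP pose, the force, the opening and the grip force at its end, in the units of the state.
- sensors.sense(): the state, without advancing time (a new reading comes with each control period).
- eyes.grab_frame(name): name is "side" or "top"; returns a dict with "image" (400x640x3 uint8, red, green, blue), "depth" (400x640 float32, mm along the optical axis (not along the pixel's ray), 0 where there is no reading), "K" (3x3 intrinsics, pixels), "R" (3x3) and "t" (3): a world point X has camera coordinates R X + t. Camera axes: x right, y down, z forward; pixel columns grow to the right and rows downward; lengths in mm; the calibration is good to about 2 mm. A picture is of the moment at which its call begins.
- manip.close_job(): hands the job in; it is judged then, once.
The state is a dict: "time": time; "joint_pos": joint angles; "joint_vel": joint speeds; "effort": joint torques, N m; "tool_pos": TCP position; "orientation": TCP orientation; "wrist_force": force on the tool from outside, world axes, zero at the start; "torque": the same for the moment, N m; "finger_gap": opening from 0.0 (shut) to 1.0 (fully open); "gripper_force": force on a finger pad.
Only numpy, scipy, OpenCV 4.12 (cv2) and the standard library are available. Lean on these libraries where they do the work, as an engineer would, in place of code of your own. Each camera call takes 0.05 s, during which the arm holds its last target. There are 200 camera calls.

### The job

The plywood router template is lying askew on the two locating pins of the grey jig board. Nudge it sideways with the fingertips until both its round holes drop over the pins and it lies flat on the board. Only push it, never pick it up; leave everything else on the bench where it is, and finish clear of everything.

Things in the scene. Friction and masses are not known exactly. Their poses are not given: they have to be found in the camera images.
- jig: grey laminated jig board screwed to the bench, 210 (its x) x 290 (its y) x 18 mm, yaw varies. Origin at the centre of its underside, z up. Two upright steel locating pins stand on it on its y axis, 150 mm apart: each 12 mm in diameter for 5 mm, then tapering to 4 mm at its tip, 10 mm above the board's top. Its x axis points roughly away from the robot.
- pin_left (a point): tip of the pin at jig (0, +75 mm), 10 mm above the board's top face (28 mm above the bench)
- pin_right (a point): tip of the pin at jig (0, -75 mm), 10 mm above the board's top face
- template: loose plywood template, 120 (its x) x 200 (its y) x 15 mm, 0.2 to 0.3 kg, square-edged. Origin at the centre of its underside, z up, x roughly away from the robot. On its y axis two round through-holes of 15 mm diameter, 150 mm apart, and between them a rectangular through-window 36 (x) x 76 mm (y). Seated, it is centred on the board and square to it (45 mm of board shows all round).
- template_center (a point): centre of the template, half-way up (25.5 mm above the bench when seated). It starts 20 to 48 mm short of its place, on the robot's side, up to 25 mm off left or right and up to 0.12 rad askew, resting on both pin tips and on its near long edge, which lies on the board: tilted about 0.1 rad, far edge raised.
- hole_left (a point): centre of the template's hole at its (0, +75 mm), on its underside; belongs over pin_left
- hole_right (a point): centre of the template's hole at its (0, -75 mm), on its underside; belongs over pin_right
- mallet_mid (a point): bystander, loose: wooden mallet lying flat, 70 mm high, head 55 x 100 mm, handle 190 mm; this point is the middle of its head
- glue_mid (a point): bystander, loose: white glue bottle, 60 mm across, 170 mm tall, standing; its middle
- offcut_mid (a point): bystander, loose: softwood offcut block 70 x 44 x 44 mm; its middle
- hinge_mid (a point): bystander, loose: brass butt hinge lying open, 76 x 56 mm, 8 mm high; its middle
- screwdriver_mid (a point): bystander, loose: screwdriver lying flat, about 25 mm high; a point on it
- tub_mid (a point): bystander, loose: small black round tub, 80 mm across, 50 mm high; its middle
- tape_mid (a point): bystander, loose: tape measure standing on edge, 60 x 32 x 57 mm; its middle
Things that resemble listed ones, but are neither listed nor needed, are in the scene too. Of the things like the template, leave any that is turquoise; of the rest the smaller one is meant.

How it is judged (in metres and radians):
At the end, for the whole second after the job is handed in: Each hole is within 4 mm of its pin's axis, the template lies flat on the board (centre less than 27.5 mm above the bench, 2 mm over seated; tilt under 0.02 rad), resting on it and still (horizontal distance between hole_left and pin_left below 0.004 m and horizontal distance between hole_right and pin_right below 0.004 m and z of template_center in the frame of jig below 0.0275 m and angle between template's own z axis and vertical below 0.02 rad and linear speed of template below 0.01 m/s and contact force between template and jig above 0.5 N); the robot touches nothing.
It fails at once if the template is lifted (its centre more than 50 mm above the bench; it starts at about 32 mm) (z of template_center in the frame of jig above 0.05 m).
It fails at once if the template is tipped up by more than 0.35 rad (angle between template's own z axis and vertical above 0.35 rad).
It fails at once if a bystander is moved by more than 20 mm (distance of any of mallet_mid, glue_mid, offcut_mid, hinge_mid, screwdriver_mid, tub_mid, tape_mid from where it was at the start of the episode above 0.02 m).
It also fails if it takes over 48 s, if anything falls off the work surface, if the arm or the gripper's body presses on something with over 40 N, if the wrist force passes 120 N, or if a joint passes its speed limit or range.

## Working session

There is one attempt and no reset: what is moved stays moved. The work goes in short steps, Python scripts to look and compute and a tool call to move; the robot and the scene stay as the last step left them, time stands still between calls to the robot, and variables do not carry over. Pictures are saved under pics/ and viewed, at most 10 in all, crops included, and the job is handed in when it is done.

Besides the shell and the picture viewer there is one more tool, called as a command line: name --argument value ..., lists and objects as JSON in quotes. jog_arm: Moves the arm, as the interface text tells. Its arguments: {"type":"object","properties":{"increments":{"type":"array"},"newtons":{"type":"number"}},"required":["increments"]}

```bash
mkdir -p pics; ls
python3 - <<'E'
from plant import sensors, eyes, manip
import cv2,numpy as np
for n in("top","side"):
    f=eyes.grab_frame(n); np.savez(n+"0.npz",**f); cv2.imwrite(f"pics/{n}0.png",f["image"][:,:,::-1])
    print(n,f["K"].tolist(),f["R"].round(3).tolist(),f["t"])
print(sensors.sense())
E
```

```text
pics
top [[413.8480290388243, 0.0, 322.30919116348514], [0.0, 413.8480290388243, 195.44415997278787], [0.0, 0.0, 1.0]] [[0.017, -1.0, -0.008], [-0.997, -0.016, -0.079], [0.079, 0.009, -0.997]] [  49.39086249  510.91726239 1103.59257044]
side [[484.00180630416725, 0.0, 322.56211342417475], [0.0, 484.00180630416725, 206.2778990350422], [0.0, 0.0, 1.0]] [[0.982, -0.186, 0.002], [-0.099, -0.528, -0.843], [0.158, 0.829, -0.537]] [-490.46276139  169.4155494  1099.05574124]
{'time': 0.1, 'joint_pos': array([-70.59532857,  27.37203771,   1.28056654,  89.17268237,
        -0.65766179,  63.56009453,  -4.7629339 ]), 'joint_vel': array([ 0.01711618, -0.0052108 ,  0.0312975 , -0.12574894,  0.05896451,
       -0.071137  , -0.06207347]), 'effort': array([ 4.73768654e-03, -5.97767508e+01,  1.61422905e+00, -2.81954277e+01,
        1.29595469e-02,  4.98993948e-03,  2.46019738e-06]), 'tool_pos': array([291.43463103, 608.26781079, 247.41137007]), 'orientation': array([-1.79902905e+02,  8.44411373e-03,  1.54401326e+02]), 'wrist_force': array([-0.0526665 ,  1.07187458,  0.05889984]), 'torque': array([0.01162866, 0.00443371, 0.02010517]), 'gripper_force': 0.0, 'finger_gap': 1.0027445698362358}
```

View pics/top0.png

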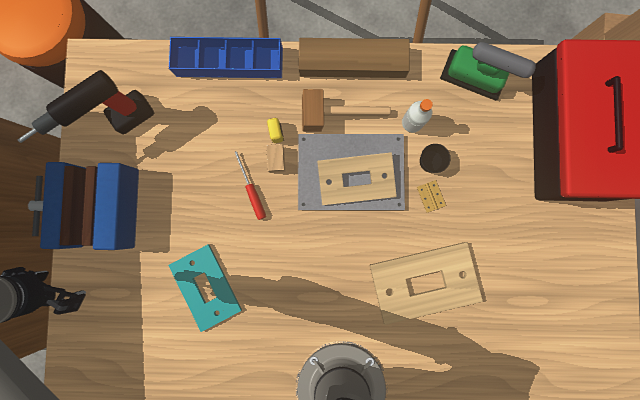

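View pics/side0.png

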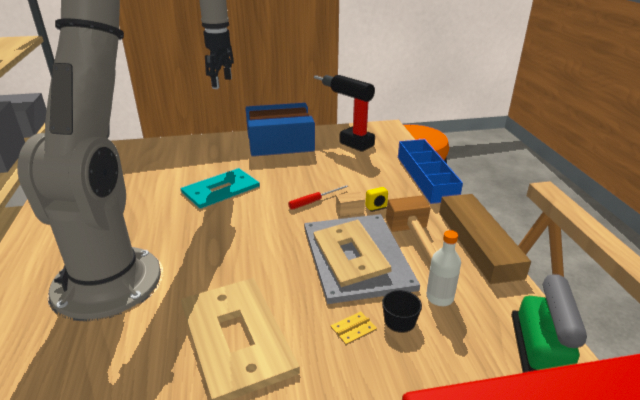

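The top view shows the board spanning about (298-407, 135-211), with the template on it at (318-400, 153-206). The mallet, yellow tape and offcut are up-left, the bottle, tub and hinge are on the right, and the larger look-alike is at (427, 283).

```bash
cat > h.py <<'E'
import cv2,numpy as np
def ray(f,uv,z):
    K,R,t=f["K"],f["R"],f["t"]; c=-R.T@t
    d=R.T@np.linalg.inv(K)@np.array([uv[0],uv[1],1.]); return c+d*(z-c[2])/d[2]
def proj(f,X):
    p=f["K"]@(f["R"]@np.asarray(X,float)+f["t"]); return p[:2]/p[2]
def big(m):
    c,_=cv2.findContours(m,cv2.RETR_EXTERNAL,cv2.CHAIN_APPROX_NONE); return max(c,key=cv2.contourArea)
def measure(f,jig=None,roi=(290,415,125,220),zt=None):
    im=np.ascontiguousarray(f["image"]); hsv=cv2.cvtColor(im,cv2.COLOR_RGB2HSV)
    x0,x1,y0,y1=roi; r=np.zeros(im.shape[:2],np.uint8); r[y0:y1,x0:x1]=255
    out={}
    if jig is None:
        g=((hsv[...,1]<50)&(hsv[...,2]>60)&(r>0)).astype(np.uint8)*255
        g=cv2.morphologyEx(g,cv2.MORPH_OPEN,np.ones((3,3)))
        hull=cv2.convexHull(big(g)); out["board"]=cv2.boxPoints(cv2.minAreaRect(hull)); out["hull"]=hull
    else: hull=np.array([proj(f,p) for p in jig]).round().astype(np.int32)[:,None]
    b=np.zeros_like(r); cv2.fillPoly(b,[hull.astype(np.int32)],255); b=cv2.erode(b,np.ones((5,5)))
    w=((hsv[...,1]>60)&(hsv[...,2]>110)&(b>0)).astype(np.uint8)*255
    w=cv2.morphologyEx(w,cv2.MORPH_OPEN,np.ones((3,3)))
    out["tc"]=big(w); out["wood"]=w; return out
E
python3 - <<'E'
from h import *
f=dict(np.load("top0.npz")); o=measure(f)
B=[ray(f,p,18) for p in o["board"]]; print("board",np.round(B,1)[:,:2].tolist())
B=np.array(B)[:,:2]; print([round(float(np.linalg.norm(B[i]-B[i-1])),1) for i in range(4)],B.mean(0))
q=cv2.boxPoints(cv2.minAreaRect(o["tc"])); print("tpl px",q.tolist())
D=f["depth"]; c=-f["R"].T@f["t"]
def P(u,v): 
    return f["R"].T@(np.linalg.inv(f["K"])@np.array([u,v,1.])*D[v,u]-f["t"])
# plane fit to template top
m=cv2.erode(o["wood"],np.ones((7,7)));vs,us=np.nonzero(m); X=np.array([P(u,v) for u,v in zip(us,vs)])
A=np.c_[X[:,:2]-X[:,:2].mean(0),np.ones(len(X))]; s=np.linalg.lstsq(A,X[:,2],rcond=None)[0]; print("plane",s,X.mean(0), np.std(X[:,2]-A@s))
gx=X[:,:2].mean(0)
for p in q:
    z=40
    for _ in range(5):
        w=ray(f,p,z); z=s[2]+s[:2]@(w[:2]-gx)
    print(w.round(1))
v=cv2.resize(f["image"][120:225,285:420],None,fx=5,fy=5,interpolation=cv2.INTER_CUBIC)
cv2.polylines(v,[((q-[285,120]+.5)*5).astype(np.int32)],True,(255,0,0),1)
cv2.polylines(v,[((o["board"]-[285,120]+.5)*5).astype(np.int32)],True,(0,0,255),1)
cv2.imwrite("pics/c1.png",v[:,:,::-1])
E
```

```text
board [[679.0, 127.8], [683.4, -163.8], [477.0, -164.1], [472.2, 123.3]]
[206.8, 291.7, 206.4, 287.5] [577.89505167 -19.20377321]
tpl px [[316.7804870605469, 160.02439880371094], [391.5243835449219, 151.7195281982422], [396.5121765136719, 196.6097869873047], [321.7682800292969, 204.91465759277344]]
plane [-0.38593242  0.08818632 46.10557449] [555.36177705 -34.0725361   46.10557449] 73.33649670019385
[604.2  74.3  36.8]
[ 635.7 -131.6    6.5]
[ 507.4 -137.4   55.5]
[480.7  58.3  83.1]
```

View pics/c1.png

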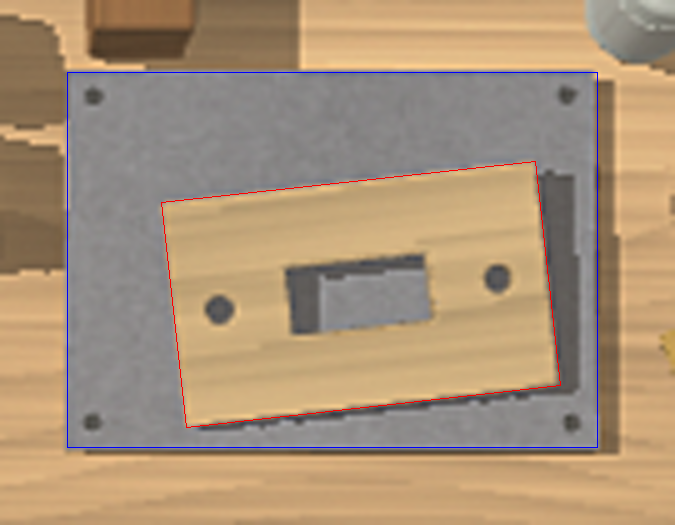

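The crop shows clean fits: the template outline (red) is turned about 6° and sits low and right of the board centre. Holes are at crop (219, 310) and (497, 278).

```bash
cat >> h.py <<'E'
def pose(f,o,J,yj,flat=False):
    """template pose in jig axes relative to seated: dx,dy (mm, underside centre), dyaw"""
    q=cv2.boxPoints(cv2.minAreaRect(o["tc"])).astype(float)+0.0
    q=q[np.argsort(q[:,1])]; far=q[:2][np.argsort(q[:2,0])]; near=q[2:][np.argsort(q[2:,0])]  # left,right
    zf=33. if flat else 45.
    F=[ray(f,p,zf) for p in far]; N=[ray(f,p,33.) for p in near]
    yv=(F[0]-F[1]+N[0]-N[1])[:2]; yaw=np.arctan2(-yv[0],yv[1])
    C=(sum(F)+sum(N))/4; tilt=np.arcsin((zf-33)/120)
    Cb=C[:2]+15*np.sin(tilt)*np.array([np.cos(yaw),np.sin(yaw)])
    R=np.array([[np.cos(yj),np.sin(yj)],[-np.sin(yj),np.cos(yj)]])
    return R@(Cb-J),yaw-yj,np.array(N+F),np.linalg.norm(F[0]-F[1]),np.linalg.norm(F[0]-N[0])
E
python3 - <<'E'
from h import *
f=dict(np.load("top0.npz")); o=measure(f)
B=np.array([ray(f,p,18) for p in o["board"]])[:,:2]; J=B.mean(0)
im=cv2.cvtColor(f["image"],cv2.COLOR_RGB2GRAY).astype(float)
S=[]
for cx,cy in((93,96),(567,96),(571,422),(92,422)):
    u,v=285+cx/5-.5,120+cy/5-.5; a,b=int(round(u)),int(round(v)); w=np.clip(105-im[b-3:b+4,a-3:a+4],0,None)
    yy,xx=np.mgrid[b-3:b+4,a-3:a+4]; S.append(ray(f,((w*xx).sum()/w.sum(),(w*yy).sum()/w.sum()),18)[:2])
S=np.array(S); yv=S[0]-S[1]+S[3]-S[2]; print(S.round(1).tolist(),S.mean(0),"yaw",np.arctan2(-yv[0],yv[1]),"J",J)
xv=S[0]-S[3]+S[1]-S[2]; print(np.arctan2(xv[1],xv[0]))
for n,z,uv in(("holeL",39.5,(219,310)),("holeR",39.5,(497,278))): print(n,ray(f,(285+uv[0]/5-.5,120+uv[1]/5-.5),z))
print(pose(f,o,S.mean(0),.015))
for n,uv,z in(("bottle",(425,104),170),("tub",(436,150),50),("hinge",(432,195),8),("tape",(275,128),57),("offcut",(276,156),44),("mallet",(313,110),70)): print(n,ray(f,uv,z)[:2].round())
E
```

```text
[[665.6, 113.3], [670.2, -147.0], [490.2, -149.8], [485.9, 110.4]] [578.01059296 -18.27793804] yaw 0.017107660027345123 J [577.89505167 -19.20377321]
0.015845858996246853
holeL [546.2162033   42.33381638  39.5       ]
holeR [ 565.84597546 -106.22548538   39.5       ]
(array([-20.739719  , -14.67596226]), np.float64(0.11240436233509747), array([[ 483.53743725,   58.81058825,   33.        ],
       [ 509.15089624, -141.20973768,   33.        ],
       [ 602.87875527,   74.08763606,   45.        ],
       [ 628.45489426, -125.50418007,   45.        ]]), np.float64(201.22383544900953), np.float64(120.91211012606205))
bottle [ 721. -185.]
tub [ 634. -243.]
hinge [ 517. -243.]
tape [685. 187.]
offcut [612. 184.]
mallet [732.  86.]
```

jog_arm --increments '[[[0, 0, 0.116], [8, -35, 0], -1], [[0, 0, 0.116], [8, -35, 0], -1], [[0, 0, 0.116], [8, -35, 0], -1], [[0, 0, 0.116], [8, -35, 0], -1], [[0, 0, 0], [8, -35, 0], -1]]'

```text
time: 0.52
tool_pos: [331.7, 431.8, 247.8]
orientation: [-180.0, -0.0, -178.7]
wrist_force: [0.8, -0.0, 0.0]
finger_gap: 0.298
gripper_force: 0.0
```

jog_arm --increments '[[[0, 0, 0], [10, -36, 0], -1], [[0, 0, 0], [10, -36, 0], -1], [[0, 0, 0], [10, -36, 0], -1], [[0, 0, 0], [10, -36, 0], -1], [[0, 0, 0], [10, -36, 0], -1]]'

```text
time: 0.93
tool_pos: [381.6, 251.8, 248.1]
orientation: [-180.0, -0.0, -179.0]
wrist_force: [0.5, 0.5, 0.6]
finger_gap: -0.003
gripper_force: 0.0
```

jog_arm --increments '[[[0, 0, 0], [10, -36, 0], -1], [[0, 0, 0], [10, -36, 0], -1], [[0, 0, 0], [10, -36, 0], -1], [[0, 0, 0], [12, -36, 0], -1], [[0, 0, 0], [12, -36, 0], -1]]'

```text
time: 1.35
tool_pos: [435.5, 71.9, 248.3]
orientation: [180.0, -0.0, -179.0]
wrist_force: [0.8, 0.5, 0.6]
finger_gap: 0.005
gripper_force: 0.0
```

jog_arm --increments '[[[0, 0, 0], [14, -36, 0], -1], [[0, 0, 0], [14, -36, 0], -1], [[0, 0, 0], [14, -36, 0], -1], [[0, 0, 0], [14, -36, -10], -1], [[0, 0, 0], [14, -36, -20], -1]]'

```text
time: 1.77
tool_pos: [506.8, -107.0, 220.6]
orientation: [-180.0, 0.3, -179.0]
wrist_force: [0.7, 0.9, 0.4]
finger_gap: 0.0
gripper_force: 0.0
```

jog_arm --increments '[[[0, 0, 0], [12, -36, -30], -1], [[0, 0, 0], [12, -36, -35], -1], [[0, 0, 0], [0, 0, -30], -1], [[0, 0, 0], [0, 0, -20], -1], [[0, 0, 0], [0, 0, 0], -1]]'

```text
time: 2.18
tool_pos: [521.9, -164.6, 110.7]
orientation: [179.9, -0.5, -179.1]
wrist_force: [-1.0, 0.1, 0.1]
finger_gap: 0.0
gripper_force: 0.0
```

jog_arm --increments '[[[0, 0, 0], [4, -14, -20], -1], [[0, 0, 0], [0, 0, -25], -1], [[0, 0, 0], [0, 0, -15], -1], [[0, 0, 0], [0, 0, -10], -1], [[0, 0, 0], [0, 0, 0], -1]]'

```text
time: 2.6
tool_pos: [528.5, -178.1, 44.2]
orientation: [180.0, -0.1, -179.0]
wrist_force: [0.4, 0.4, 0.6]
finger_gap: -0.001
gripper_force: 0.0
```

jog_arm --increments '[[[0, 0, 0], [0, 8, 0], -1], [[0, 0, 0], [0, 5, 0], -1], [[0, 0, 0], [0, 4, 0], -1], [[0, 0, 0], [0, 3, 0], -1], [[0, 0, 0], [0, 2, 0], -1]]'

```text
time: 3.02
tool_pos: [529.6, -155.9, 45.8]
orientation: [180.0, 0.1, -179.0]
wrist_force: [-0.1, 0.5, 0.5]
finger_gap: 0.001
gripper_force: 0.0
```

jog_arm --increments '[[[0, 0, 0], [0, 2, -4], -1], [[0, 0, 0], [0, 3, 0], -1], [[0, 0, 0], [0, 3, 0], -1], [[0, 0, 0], [0, 3, 0], -1], [[0, 0, 0], [0, 0, 0], -1]]'

```text
time: 3.43
tool_pos: [528.9, -145.2, 40.9]
orientation: [180.0, -0.0, -179.0]
wrist_force: [-0.1, -0.5, 0.1]
finger_gap: -0.0
gripper_force: 0.1
```

jog_arm --increments '[[[0, 0, 0], [0, 3, 0], -1], [[0, 0, 0], [0, 2, 0], -1], [[0, 0, 0], [0, 2, 0], -1], [[0, 0, 0], [0, 2, 0], -1], [[0, 0, 0], [0, 0, 0], -1]]'

```text
time: 3.85
tool_pos: [529.1, -136.2, 41.0]
orientation: [180.0, -0.0, -179.0]
wrist_force: [-0.4, -1.1, -0.5]
finger_gap: -0.004
gripper_force: 0.2
```

```bash
cat > look.py <<'E'
import sys
from plant import eyes,sensors
from h import *
J=np.array([578.,-18.5]);yj=.0165
c,s=np.cos(yj),np.sin(yj); jig=[[*(J+np.array([[c,-s],[s,c]])@np.array(p)),18.] for p in((105,145),(105,-145),(-105,-145),(-105,145))]
f=eyes.grab_frame("top"); o=measure(f,jig)
p=pose(f,o,J,yj,"flat" in sys.argv)
print("dxy",p[0].round(1),"dyaw",round(float(p[1]),4),"size",p[3].round(),p[4].round(),"corners",p[2][:,:2].round(1).tolist())
st=sensors.sense(); print(st["tool_pos"].round(1),st["wrist_force"].round(1))
if len(sys.argv)>1 and sys.argv[1]!="flat": cv2.imwrite(f"pics/{sys.argv[1]}.png",cv2.resize(f["image"][120:225,285:420],None,fx=5,fy=5,interpolation=cv2.INTER_CUBIC)[:,:,::-1])
E
python3 look.py c2
```

```text
dxy [-19.1  -0.3] dyaw 0.0951 size 201.0 121.0 corners [[486.4, 74.0], [508.9, -126.2], [606.0, 87.4], [628.4, -112.4]]
[ 529.2 -136.4   41.1] [ 0.7 -0.9  0.3]
```

View pics/c2.png

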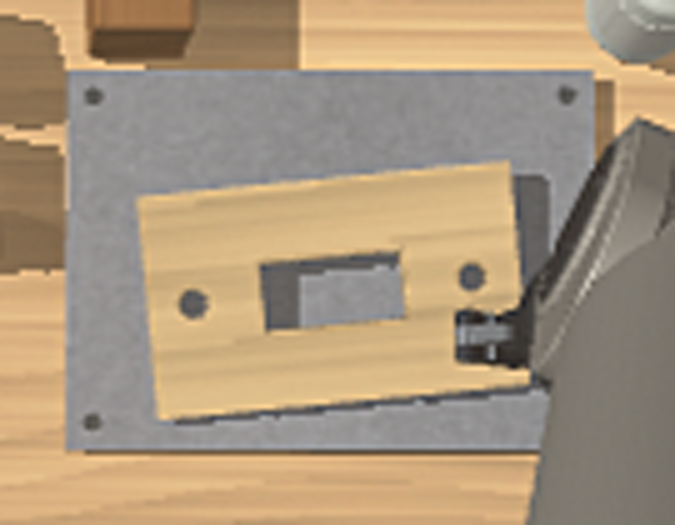

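The picture shows the template moved left, now centred laterally with yaw still about 0.095. The fingertip is at its right edge, crop (480, 335). Next I retreat and square it up with open fingers on the near edge.

jog_arm --increments '[[[0, 0, 0], [0, -12, 0], -1], [[0, 0, 0], [0, -6, 15], -1], [[0, 0, 0], [0, 0, 30], -1], [[0, 0, 0], [0, 0, 30], -1], [[0, 0, 0], [-10, 20, 20], 1]]'

```text
time: 4.32
tool_pos: [521.2, -140.0, 139.1]
orientation: [-179.8, 0.3, -179.4]
wrist_force: [1.4, -0.1, 0.5]
finger_gap: 0.129
gripper_force: 0.0
```

jog_arm --increments '[[[0, 0, 0], [-15, 30, 0], 1], [[0, 0, 0], [-15, 30, 0], 1], [[0, 0, 0], [-15, 30, 0], 1], [[0, 0, 0], [-15, 25, 0], 1], [[0, 0, 0], [0, 0, 0], 1]]'

```text
time: 4.73
tool_pos: [456.3, -15.8, 135.7]
orientation: [179.9, -0.2, -178.7]
wrist_force: [0.1, -0.5, 0.2]
finger_gap: 0.842
gripper_force: 0.0
```

jog_arm --increments '[[[0, 0, 0], [0, 0, -25], 1], [[0, 0, 0], [0, 0, -25], 1], [[0, 0, 0], [0, 0, -20], 1], [[0, 0, 0], [0, 0, -15], 1], [[0, 0, 0], [0, 0, 0], 1]]'

```text
time: 5.15
tool_pos: [457.7, -21.0, 48.9]
orientation: [-179.9, -0.2, -179.1]
wrist_force: [-1.4, -0.3, -0.7]
finger_gap: 1.001
gripper_force: 0.0
```

jog_arm --increments '[[[0, 0, 0], [0, 0, -15], 1], [[0, 0, 0], [0, 0, -4], 1], [[0, 0, 0], [8, 0, 0], 1], [[0, 0, 0], [6, 0, 0], 1], [[0, 0, 0], [4, 0, 0], 1]]'

```text
time: 5.57
tool_pos: [479.3, -19.9, 33.1]
orientation: [180.0, 0.2, -179.0]
wrist_force: [-0.8, -0.3, 0.9]
finger_gap: 1.001
gripper_force: 0.0
```

jog_arm --increments '[[[0, 0, 0], [3, 0, 0], 1], [[0, 0, 0], [3, 0, 0], 1], [[0, 0, 0], [2, 0, 0], 1], [[0, 0, 0], [2, 0, 0], 1], [[0, 0, 0], [0, 0, 0], 1]]'

```text
time: 5.98
tool_pos: [487.1, -19.6, 32.1]
orientation: [180.0, -0.0, -179.0]
wrist_force: [-0.4, 0.2, -0.4]
finger_gap: 1.001
gripper_force: 0.4
```

```bash
python3 look.py c3
```

```text
dxy [-15.8  -1.1] dyaw 0.0749 size 201.0 120.0 corners [[492.3, 74.9], [510.8, -126.0], [610.8, 85.8], [629.1, -114.8]]
[487.  -19.7  32.1] [-0.6  0.7  0.1]
```

View pics/c3.png

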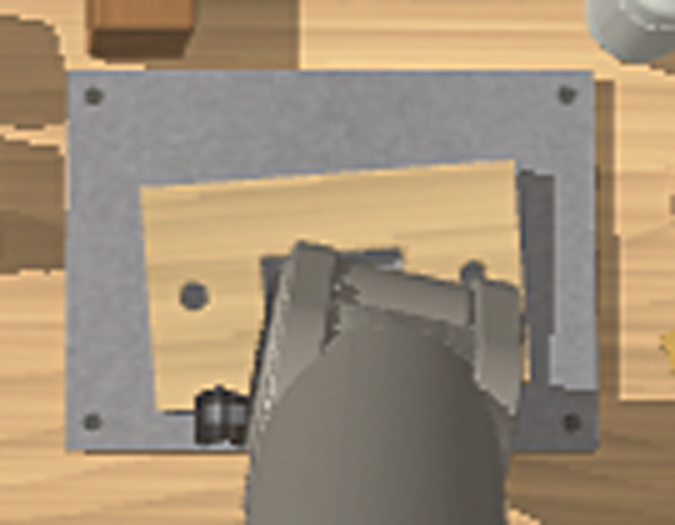

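The template is rotating clockwise. The left finger is at crop (220, 412) against the near edge, and yaw is down to 0.075.

jog_arm --increments '[[[0, 0, 0], [0, 0, -4], 1], [[0, 0, 0], [2, 0, 0], 1], [[0, 0, 0], [3, 0, 0], 1], [[0, 0, 0], [3, 0, 0], 1], [[0, 0, 0], [0, 0, 0], 1]]'

```text
time: 6.45
tool_pos: [496.2, -19.8, 28.1]
orientation: [-180.0, 0.1, -179.0]
wrist_force: [-0.1, -0.0, -0.2]
finger_gap: 0.996
gripper_force: 0.2
```

```bash
python3 look.py
```

```text
dxy [-8.3 -4.2] dyaw 0.0368 size 201.0 119.0 corners [[503.9, 74.6], [514.7, -127.0], [622.0, 80.9], [632.7, -120.2]]
[496.  -19.9  28.1] [ 0.3  0.2 -0.1]
```

jog_arm --increments '[[[0, 0, 0], [-12, 0, 0], 1], [[0, 0, 0], [-4, 0, 20], 1], [[0, 0, 0], [0, 0, 35], -1], [[0, 0, 0], [5, -25, 35], -1], [[0, 0, 0], [8, -30, 0], -1]]'

```text
time: 6.92
tool_pos: [495.4, -72.7, 122.1]
orientation: [179.9, 0.5, -178.8]
wrist_force: [1.3, -0.1, 0.7]
finger_gap: 0.598
gripper_force: 0.0
```

jog_arm --increments '[[[0, 0, 0], [10, -30, 0], -1], [[0, 0, 0], [12, -30, 0], -1], [[0, 0, 0], [12, -25, 0], -1], [[0, 0, 0], [0, -5, 0], -1], [[0, 0, 0], [0, 0, 0], -1]]'

```text
time: 7.33
tool_pos: [526.2, -166.6, 117.0]
orientation: [-179.9, 0.1, -179.3]
wrist_force: [0.3, 0.3, 0.3]
finger_gap: 0.003
gripper_force: 0.0
```

jog_arm --increments '[[[0, 0, 0], [0, 0, -30], -1], [[0, 0, 0], [0, 0, -25], -1], [[0, 0, 0], [0, 0, -15], -1], [[0, 0, 0], [0, 0, -5], -1], [[0, 0, 0], [0, 4, 0], -1]]'

```text
time: 7.75
tool_pos: [524.7, -159.1, 40.7]
orientation: [180.0, -0.2, -179.0]
wrist_force: [0.1, -0.2, 0.4]
finger_gap: 0.001
gripper_force: 0.0
```

jog_arm --increments '[[[0, 0, 0], [0, 7, 0], -1], [[0, 0, 0], [0, 7, 0], -1], [[0, 0, 0], [0, 4, 0], -1], [[0, 0, 0], [0, 2, 0], -1], [[0, 0, 0], [0, 0, 0], -1]]'

```text
time: 8.17
tool_pos: [526.4, -138.8, 42.4]
orientation: [180.0, 0.1, -178.9]
wrist_force: [0.2, 0.5, -0.5]
finger_gap: -0.002
gripper_force: 0.0
```

```bash
python3 look.py
```

```text
dxy [-9.7 -4. ] dyaw 0.0267 size 201.0 121.0 corners [[502.3, 75.4], [511.0, -126.2], [622.7, 80.5], [631.3, -120.6]]
[ 526.3 -139.4   42.3] [-0.2  0.1  0.2]
```

jog_arm --increments '[[[0, 0, 0], [0, 2, -1], -1], [[0, 0, 0], [0, 2, 0], -1], [[0, 0, 0], [0, 2, 0], -1], [[0, 0, 0], [0, 0, 0], -1]]'

```text
time: 8.55
tool_pos: [525.7, -133.8, 40.6]
orientation: [-180.0, -0.0, -179.0]
wrist_force: [-0.4, -0.4, 0.5]
finger_gap: 0.003
gripper_force: 0.3
```

```bash
python3 look.py
```

```text
dxy [-9.4 -1. ] dyaw 0.0224 size 201.0 121.0 corners [[503.0, 78.5], [510.9, -122.8], [623.4, 83.2], [631.1, -117.8]]
[ 525.8 -133.8   40.7] [-0.3  0.3 -0.8]
```

Push about 2 mm more, then go to the near edge with the fingers open.

jog_arm --increments '[[[0, 0, 0], [0, 2, 0], -1], [[0, 0, 0], [0, 0, 0], -1], [[0, 0, 0], [0, -12, 0], -1], [[0, 0, 0], [0, -8, 20], -1], [[0, 0, 0], [0, 0, 30], -1]]'

```text
time: 9.02
tool_pos: [523.7, -154.2, 89.3]
orientation: [-180.0, -0.3, -179.2]
wrist_force: [0.3, -0.3, 0.7]
finger_gap: 0.001
gripper_force: 0.0
```

jog_arm --increments '[[[0, 0, 0], [-8, 15, 35], 1], [[0, 0, 0], [-15, 30, 0], 1], [[0, 0, 0], [-15, 30, 0], 1], [[0, 0, 0], [-15, 30, 0], 1], [[0, 0, 0], [-8, 25, 0], 1]]'

```text
time: 9.43
tool_pos: [463.2, -20.9, 125.9]
orientation: [180.0, -0.0, -179.0]
wrist_force: [0.8, 0.3, -1.0]
finger_gap: 0.707
gripper_force: 0.0
```

jog_arm --increments '[[[0, 0, 0], [0, 0, 0], 1], [[0, 0, 0], [0, 0, -30], 1], [[0, 0, 0], [0, 0, -25], 1], [[0, 0, 0], [0, 0, -20], 1], [[0, 0, 0], [0, 0, -10], 1]]'

```text
time: 9.85
tool_pos: [464.1, -22.8, 38.9]
orientation: [-180.0, -0.1, -179.0]
wrist_force: [-0.6, 0.0, 0.8]
finger_gap: 1.004
gripper_force: 0.0
```

```bash
python3 look.py
```

```text
dxy [-9.1  0.9] dyaw 0.0196 size 201.0 121.0 corners [[503.5, 80.6], [510.9, -120.6], [623.9, 84.9], [631.1, -115.9]]
[463.6 -22.8  38.2] [-1.2  0.  -1.4]
```

jog_arm --increments '[[[0, 0, 0], [6, 2, -10], 1], [[0, 0, 0], [8, 0, 0], 1], [[0, 0, 0], [8, 0, 0], 1], [[0, 0, 0], [5, 0, 0], 1], [[0, 0, 0], [2, 0, 0], 1]]'

```text
time: 10.32
tool_pos: [496.1, -20.0, 31.8]
orientation: [180.0, 0.2, -179.0]
wrist_force: [0.6, -0.3, 0.2]
finger_gap: 1.002
gripper_force: 0.0
```

jog_arm --increments '[[[0, 0, 0], [2, 0, 0], 1], [[0, 0, 0], [2, 0, 0], 1], [[0, 0, 0], [2, 0, 0], 1], [[0, 0, 0], [1, 0, 0], 1], [[0, 0, 0], [0, 0, 0], 1]]'

```text
time: 10.73
tool_pos: [500.7, -19.7, 30.8]
orientation: [180.0, -0.0, -179.0]
wrist_force: [-1.6, 0.8, 1.2]
finger_gap: 0.998
gripper_force: 0.7
```

```bash
python3 look.py
```

```text
dxy [-6.4  0.5] dyaw -0.0006 size 198.0 118.0 corners [[509.9, 80.1], [513.1, -118.4], [627.2, 82.0], [630.3, -116.1]]
[500.7 -19.8  30.7] [-1.7  0.7  0.2]
```

jog_arm --increments '[[[0, 0, 0], [2, 0, -2], 1], [[0, 0, 0], [1.5, 0, 0], 1], [[0, 0, 0], [1.5, 0, 0], 1], [[0, 0, 0], [0, 0, 0], 1]]'

```text
time: 11.12
tool_pos: [506.7, -19.9, 28.8]
orientation: [-180.0, 0.1, -179.0]
wrist_force: [-0.8, -0.2, 0.2]
finger_gap: 1.001
gripper_force: 0.0
```

```bash
python3 look.py
python3 - <<'E'
from plant import eyes
import cv2
f=eyes.grab_frame("side"); cv2.imwrite("pics/s1.png",cv2.resize(f["image"][190:310,290:430],None,fx=4,fy=4,interpolation=cv2.INTER_CUBIC)[:,:,::-1])
E
```

```text
dxy [0.4 0.5] dyaw -0.0006 size 198.0 115.0 corners [[517.9, 80.3], [521.2, -118.4], [632.6, 82.1], [635.7, -116.1]]
[506.4 -19.9  28.8] [-0.9  0.1 -0.8]
```

View pics/s1.png

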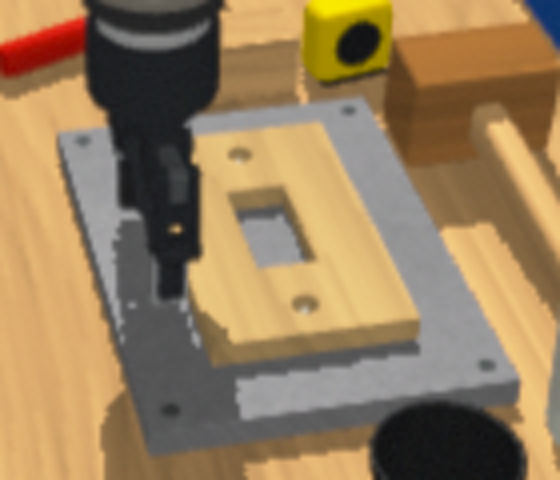

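The holes at crop (240, 154) and (305, 303) show bright pin tips and the template looks near flat. I'll back off and check.

jog_arm --increments '[[[0, 0, 0], [-10, 0, 0], 1], [[0, 0, 0], [-15, 0, 0], 1], [[0, 0, 0], [-10, 0, 20], 1], [[0, 0, 0], [0, 0, 35], 1], [[0, 0, 0], [0, 20, 35], 1]]'

```text
time: 11.63
tool_pos: [467.9, -3.5, 118.7]
orientation: [-179.9, -0.3, -179.4]
wrist_force: [1.9, -0.1, 0.0]
finger_gap: 1.003
gripper_force: 0.0
```

jog_arm --increments '[[[0, 0, 0], [0, 35, 35], 1], [[0, 0, 0], [0, 35, 30], 1], [[0, 0, 0], [0, 35, 0], 1], [[0, 0, 0], [0, 35, 0], 1], [[0, 0, 0], [0, 35, 0], 1]]'

```text
time: 12.05
tool_pos: [470.0, 167.7, 176.0]
orientation: [179.9, 0.1, -179.0]
wrist_force: [1.0, 0.2, 0.8]
finger_gap: 0.998
gripper_force: 0.0
```

```bash
cat > fin.py <<'E'
from plant import eyes
from h import *
f=eyes.grab_frame("top"); g=eyes.grab_frame("side")
D=f["depth"]; Ki=np.linalg.inv(f["K"])
for x,y in((50,85),(50,0),(50,-85),(-50,85),(-50,0),(-50,-85)):
    X=np.array([578+x,-18.5+y,33.]); u,v=proj(f,X).round().astype(int)
    d=np.median(D[v-1:v+2,u-1:u+2]); print((x,y),(f["R"].T@(Ki@np.array([u,v,1.])*d-f["t"]))[2].round(1),end=" ")
X=np.array([578-85,-18.5,18]); u,v=proj(f,X).round().astype(int); print("board z",(f["R"].T@(Ki@np.array([u,v,1.])*D[v,u]-f["t"]))[2])
a=cv2.resize(f["image"][120:225,285:420],(540,420),interpolation=cv2.INTER_CUBIC)
b=cv2.resize(g["image"][200:320,290:430],(490,420),interpolation=cv2.INTER_CUBIC)
cv2.imwrite("pics/fin.png",cv2.resize(np.hstack([a,b])[:,:,::-1],(800,326)))
E
python3 look.py flat; python3 fin.py
```

```text
dxy [0.  0.1] dyaw -0.0006 size 200.0 117.0 corners [[517.9, 80.3], [521.2, -118.4], [634.9, 82.5], [638.0, -117.8]]
[469.7 176.  175.7] [0.6 6.8 0.5]
(50, 85) 33.4 (50, 0) 32.8 (50, -85) 33.7 (-50, 85) 33.8 (-50, 0) 33.0 (-50, -85) 32.7 board z 20.688998782182892
```

View pics/fin.png

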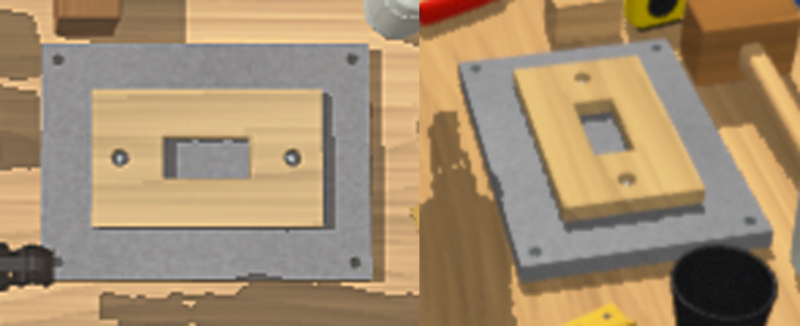

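The template is centred on the board with a pin showing in each hole. Its top face is level at about 33 mm, so it is seated.

jog_arm --increments '[[[0, 0, 0], [0, 0, 30], 1], [[0, 0, 0], [0, 0, 20], 1], [[0, 0, 0], [0, 0, 0], 1], [[0, 0, 0], [0, 0, 0], 1], [[0, 0, 0], [0, 0, 0], 1]]'

```text
time: 12.62
tool_pos: [470.2, 164.9, 224.6]
orientation: [-180.0, -0.1, -179.1]
wrist_force: [0.3, -0.7, -0.9]
finger_gap: 1.002
gripper_force: 0.0
```

```bash
python3 -c "
from plant import sensors,manip
print(sensors.sense()['wrist_force'],sensors.sense()['tool_pos']); print(manip.close_job())"
```

```text
[ 0.25085843 -0.70655941 -0.86074352] [470.17938459 164.90367216 224.57258206]
the job is handed in; nothing more can be done
None
```

The template is seated: both holes are over their pins, it measured flat and centred on the board to within about 1 mm, the arm is clear, and I handed the job in at 12.6 s (no verdict came back).

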